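# Line up the casting flasks for the pour

## Task

Set the four steel casting flasks out on the flask rail for pouring, one in the middle of each fireclay dish, in order of size: the smallest, which cools fastest and is poured first, in the dish next to the crucible, and so on up to the biggest at the far end. Keep them upright and set them down gently, flat on the floor of the dish, for the investment inside cracks easily, and leave the crucible where it stands.

Things in the scene. Friction and masses are not known exactly. Their poses are not given: they have to be found in the camera images.
- flask_a: the shortest of four casting flasks: a plain steel tube 40 mm in diameter and 50 mm tall, standing upright on the bench, filled with set white investment that shows a funnel-shaped mouth in its top. Under 0.7 kg. Rigid and solid; grip it across its diameter, in the upper half. Origin: centre of its underside, z up.
- flask_b: the second shortest of four casting flasks: a plain steel tube 48 mm in diameter and 64 mm tall, standing upright on the bench, filled with set white investment that shows a funnel-shaped mouth in its top. Under 0.7 kg. Rigid and solid; grip it across its diameter, in the upper half. Origin: centre of its underside, z up.
- flask_c: the second tallest of four casting flasks: a plain steel tube 56 mm in diameter and 78 mm tall, standing upright on the bench, filled with set white investment that shows a funnel-shaped mouth in its top. Under 0.7 kg. Rigid and solid; grip it across its diameter, in the upper half. Origin: centre of its underside, z up.
- flask_d: the tallest of four casting flasks: a plain steel tube 64 mm in diameter and 92 mm tall, standing upright on the bench, filled with set white investment that shows a funnel-shaped mouth in its top. Under 0.7 kg. Rigid and solid; grip it across its diameter, in the upper half. Origin: centre of its underside, z up.
- seat_1: an end dish of the four in a row on the dark steel flask rail: round, grey fireclay, fixed, 94 mm across, flat floor 84 mm wide inside a lip 8 mm high. Origin: centre of its underside, 12 mm above the bench; floor 6 mm and lip 14 mm above the origin. z up; y along the row: seat_1 to seat_4 follow at 100 mm towards +y.
- seat_2: an inner dish of the four in a row on the dark steel flask rail: round, grey fireclay, fixed, 94 mm across, flat floor 84 mm wide inside a lip 8 mm high. Origin: centre of its underside, 12 mm above the bench; floor 6 mm and lip 14 mm above the origin. z up; y along the row: seat_1 to seat_4 follow at 100 mm towards +y.
- seat_3: an inner dish of the four in a row on the dark steel flask rail: round, grey fireclay, fixed, 94 mm across, flat floor 84 mm wide inside a lip 8 mm high. Origin: centre of its underside, 12 mm above the bench; floor 6 mm and lip 14 mm above the origin. z up; y along the row: seat_1 to seat_4 follow at 100 mm towards +y.
- seat_4: an end dish of the four in a row on the dark steel flask rail: round, grey fireclay, fixed, 94 mm across, flat floor 84 mm wide inside a lip 8 mm high. Origin: centre of its underside, 12 mm above the bench; floor 6 mm and lip 14 mm above the origin. z up; y along the row: seat_1 to seat_4 follow at 100 mm towards +y.
- crucible: casting crucible: a brown, thick-walled open bowl about 82 mm across and 36 mm high, standing loose on the bench off one end of the flask rail, 125 mm beyond the centre of the nearest dish (a jar 74 mm tall stands likewise off the other end). Origin: centre of its underside.

How it is judged:
At the end, for the whole second after the job is handed in: Each flask stands upright (within 0.08 rad) and at rest on the floor of its own dish, its underside less than 9 mm above the underside of the dish and its centre within 15 mm of the dish's centre, the sizes rising from the dish nearest the crucible to the dish farthest from it (((horizontal distance between crucible and seat_1 below 0.2 m and horizontal distance between flask_a and seat_1 below 0.015 m and z of flask_a in the frame of seat_1 below 0.009 m and horizontal distance between flask_b and seat_2 below 0.015 m and z of flask_b in the frame of seat_2 below 0.009 m and horizontal distance between flask_c and seat_3 below 0.015 m and z of flask_c in the frame of seat_3 below 0.009 m and horizontal distance between flask_d and seat_4 below 0.015 m and z of flask_d in the frame of seat_4 below 0.009 m) or (horizontal distance between crucible and seat_4 below 0.2 m and horizontal distance between flask_d and seat_1 below 0.015 m and z of flask_d in the frame of seat_1 below 0.009 m and horizontal distance between flask_c and seat_2 below 0.015 m and z of flask_c in the frame of seat_2 below 0.009 m and horizontal distance between flask_b and seat_3 below 0.015 m and z of flask_b in the frame of seat_3 below 0.009 m and horizontal distance between flask_a and seat_4 below 0.015 m and z of flask_a in the frame of seat_4 below 0.009 m)) and angle between each of flask_a, flask_b, flask_c, flask_d's own z axis and vertical below 0.08 rad and linear speed of each of flask_a, flask_b, flask_c, flask_d below 0.02 m/s); the robot touches nothing.
It fails at once if the crucible is shifted by more than 30 mm (distance of crucible from where it was at the start of the episode above 0.03 m).
It fails at once if a flask is tipped over (more than 35 degrees from upright) (angle between any of flask_a, flask_b, flask_c, flask_d's own z axis and vertical above 0.61 rad).
It fails at once if a flask is dropped or rammed into a dish (more than 50 N on a dish) (contact force between any of seat_1, seat_2, seat_3, seat_4 and anything else above 50 N).
It also fails if it takes over 102 s, if anything falls off the work surface, if the arm or the gripper's body presses on something with over 40 N, if the wrist force passes 120 N, or if a joint passes its speed limit or range.

## Robot

A 6-joint arm with a two-finger parallel gripper is mounted at the origin on a cart in front of the work surface, level with it; the furniture and walls round the work are solid. World frame = base frame: x ahead of the robot, y to its left, z up, the work surface at z = 0. Lengths are in m, angles in rad, forces in N, time in s.
With the tool pointing down it reaches from about 0.425 to 1.125 m from the base axis. Payload 14.9 kg.
Tool frame: the origin (TCP) lies on the centre line of the jaws, within the pads' length; the fingertips stand 14 mm ahead of it and the grasp point (between the pads) lies 5 mm behind it; z points along the fingers, y is the line along which they close (so a half turn about z gives the same grasp; the last joint's range is limited). The gripper opens to 91 mm and grips with 3 to 60 N. Pads are 32 mm wide; open, the fingers measure 118 mm over their backs; the gripper's body (76 mm by 178 mm) begins 60 mm behind the grasp point.
Start: joints at [1.183, 0.379, 1.734, -0, 1.028, -0.033], TCP at [0.243, 0.656, 0.228] pointing down, gripper open.
Joint ranges: [-2.77, 2.77], [-0.74, 2.19], [0, 2.66], [-1.06, 4.2], [0.31, 2.87], [-3.08, 3.08]. Speed limits (rad/s): [1.89, 1.89, 2.39, 3.14, 3.14, 3.14].

## Interface

Orientations are given as a unit quaternion [x, y, z, w].
In Python, from station import get_state, camera, hand_in, recognise, trace gives the robot as it stands. The module is installed in compiled form; this text tells all that it offers.
- The arm moves only by the shell command python3 -m handwheel 'ROWS'. ROWS is a JSON object whose one key "moves" holds one flat list of numbers, 7 for each row, row after row: the shift along the world's x, y, z in cm, then the turn, a rotation vector about the world's x, y, z in degrees, then the closure, from 0 (fully open) to 1 (shut). A call has 1 to 8 rows; each row is the pose to reach, as a shift and turn from the pose commanded when the call began; what a row does not reach only later rows make up. A row lasts 1/12 s, in which the tool goes at most 41.7 mm and 7.16 degrees, less where a joint would pass 70% of its speed; a pose out of reach is approached as far as the arm can. A call with a gripper value outside its range is refused whole. The fingers move at their own pace and stop on an object; the grip force is fixed at half the most. Time passes only in rows, so rows that repeat a pose let the fingers close. It gives the time, the measured TCP pose, the force, the opening and the grip force at its end, in the units of the state.
- get_state(): the state, without advancing time (a new reading comes with each control period).
- camera(name): name is "scene" or "side" or "wrist"; returns a dict with "image" (420x560x3 uint8, red, green, blue), "fx", "fy", "cx", "cy" (pixels), "distortion" ([k1, k2, p1, p2, k3] as OpenCV has them; the pictures are not rectified), "xyz" and "rotation" of the camera in the world; the wrist camera has in their place "tool_from_camera" (4x4, takes a point from camera to tool coordinates, whose origin is the TCP and whose axes are the flange's). Camera axes: x right, y down, z forward; pixel columns grow to the right and rows downward; lengths in m; the calibration is good to about 2 mm. A picture is of the moment at which its call begins: read the wrist's pose just before it. There is no depth.
- hand_in(): hands the job in; it is judged then, once.
Trained networks look in a picture, given as the dict that the camera call returned (one of the last four; its "shot" number tells which), for a name from the list of things; names that differ only in an ending like _2 or _b are one class to them, and where a whole thing is asked for, a point or a joint stands for the part that bears it (a point fixed in the world has none). Each returns a list of dicts, best first, with "p" (0 to 1); they miss things now and then, are a little off and sometimes report something else, mostly with a low value. They report only what shows in the picture. A call takes as long as a camera call.
- recognise(picture, thing): "xyz" ([x, y, z] in m, in the coordinates of the camera as it stood for that picture, good to about 4 mm: the middle of the surface that is visible of it).
- trace(picture, thing): "mask" (420x560 bool, what is visible of it).
The state is a dict: "clock": time; "q": joint angles; "dq": joint speeds; "tau": joint torques, N m; "ee_pos": TCP position; "tool_rot": TCP orientation; "ft_force": force on the tool from outside, world axes, zero at the start; "ft_torque": the same for the moment, N m; "finger_gap": finger opening in m; "gripper_force": force on a finger pad.
Only numpy, scipy, OpenCV 4.12 (cv2) and the standard library are available. Lean on these libraries where they do the work, as an engineer would, in place of code of your own. Each camera call takes 0.05 s, during which the arm holds its last target. There are 200 camera calls.

## Working session

There is one attempt and no reset: what is moved stays moved. The work goes in short steps, Python scripts to look and compute and a shell command to move; the robot and the scene stay as the last step left them, time stands still between calls to the robot, and variables do not carry over. Pictures are saved under pics/ and viewed, at most 14 in all, crops included, and the job is handed in when it is done.

```bash
mkdir -p pics; python3 - <<'E'
from station import *
import cv2,numpy as np
s=get_state(); print(s['clock'],s['ee_pos'],s['tool_rot'],s['finger_gap'])
ims=[]
for n in ['scene','side']:
    c=camera(n); ims.append(c['image'])
    R=np.array(c['rotation']); 
    if R.shape!=(3,3):
        from scipy.spatial.transform import Rotation as Ro; print(n,R); R=Ro.from_quat(R).as_matrix()
    print(n,c['xyz'])
    for t in ['flask_a','seat_1','crucible']:
        for d in recognise(c,t): print(t,round(d['p'],2),np.round(R@np.array(d['xyz'])+c['xyz'],3))
    cv2.imwrite(f'pics/{n}0.png',c['image'][:,:,::-1])
E
```

```text
0.0 [0.24304948 0.65605466 0.22728403] [ 1.76462137e-01  9.84307286e-01 -5.19115202e-04 -1.07993296e-04] 0.09124569354280371
scene [ 0.7613922  -0.46258898  0.2422083  -0.38422454]
scene [-0.04881808 -0.29166435  0.53130946]
flask_a 0.82 [ 0.416 -0.156  0.069]
flask_a 0.59 [ 0.43  -0.305  0.053]
flask_a 0.55 [0.433 0.136 0.054]
seat_1 0.89 [0.633 0.035 0.02 ]
seat_1 0.75 [ 0.629 -0.062  0.014]
seat_1 0.56 [0.629 0.137 0.014]
crucible 0.95 [0.633 0.258 0.022]
side [ 0.87718024 -0.10336989  0.04249434 -0.46697293]
side [ 0.34055653 -1.11004978  0.80431069]
flask_a 0.8 [ 0.448 -0.322  0.048]
flask_a 0.8 [ 0.439 -0.171  0.066]
flask_a 0.79 [0.45  0.127 0.053]
flask_a 0.56 [ 0.433 -0.02   0.048]
seat_1 0.82 [ 0.631 -0.159  0.017]
seat_1 0.82 [ 0.635 -0.065  0.017]
seat_1 0.69 [0.629 0.04  0.021]
seat_1 0.69 [0.631 0.269 0.027]
seat_1 0.68 [0.63  0.143 0.012]
crucible 0.77 [0.63  0.269 0.024]
```

View pics/scene0.png

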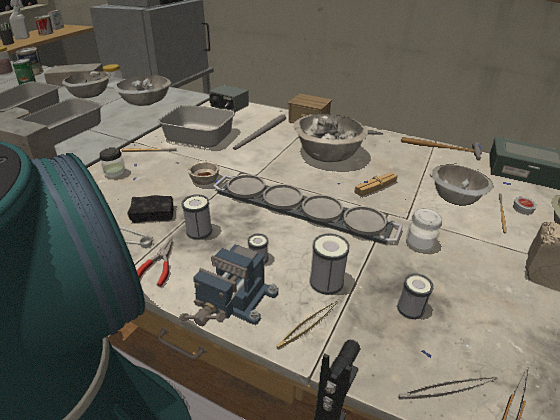

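View pics/side0.png

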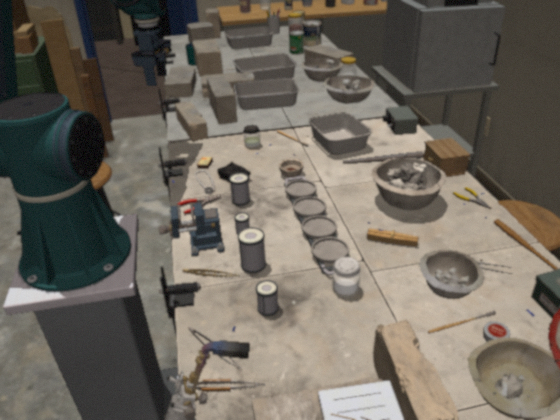

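The scene view shows the rail (dishes at 247,185 to 363,220), with the crucible at (205,174) on its +y end. The flasks are c (197,217), a (258,242, behind the vise), d (330,262) and b (415,295). The side view agrees. Next I'll fit their positions.

```bash
cat >h.py <<'E'
from station import *
import cv2,numpy as np
from scipy.optimize import least_squares
from scipy.spatial.transform import Rotation as Ro
SZ=dict(a=(.02,.05),b=(.024,.064),c=(.028,.078),d=(.032,.092))
th=np.linspace(0,2*np.pi,60)
def pose(c,s=None):
    if 'rotation' in c:
        R=np.array(c['rotation']); R=Ro.from_quat(R).as_matrix() if R.size==4 else R
        return R,np.array(c['xyz'])
    T=np.array(c['tool_from_camera']); W=Ro.from_quat(s['tool_rot']).as_matrix()
    return W@T[:3,:3],W@T[:3,3]+s['ee_pos']
def proj(c,P,Rt):
    R,t=Rt; K=np.array([[c['fx'],0,c['cx']],[0,c['fy'],c['cy']],[0,0,1.]])
    return cv2.projectPoints(((P-t)@R)[:,None],np.zeros(3),np.zeros(3),K,np.array(c['distortion'],float))[0][:,0]
def ring(x,y,r,z): return np.c_[x+r*np.cos(th),y+r*np.sin(th),0*th+z]
def bb(p): return np.r_[p.min(0),p.max(0)]
def mbb(m):
    n,l,st,_=cv2.connectedComponentsWithStats(m.astype(np.uint8)); k=1+st[1:,4].argmax()
    ys,xs=np.where(l==k); return np.array([xs.min(),ys.min(),xs.max()+1,ys.max()+1])-.5*0
def cyl(x,y,k,z0=0): r,h=SZ[k]; return np.r_[ring(x,y,r,z0),ring(x,y,r,z0+h)]
E
python3 - <<'E'
from h import *
g=dict(a=(.45,-.02),b=(.46,-.32),c=(.45,.13),d=(.45,-.17))
C=[camera('scene'),camera('side')]; P=[pose(c) for c in C]
fm=[[mbb(d['mask']) for d in trace(c,'flask_a')] for c in C]
sm=[[mbb(d['mask']) for d in trace(c,'seat_1')] for c in C]
for k in g:
    obs=[]
    for i in (0,1):
        e=bb(proj(C[i],cyl(*g[k],k),P[i])); 
        ds=[np.abs(m-e).max() for m in fm[i]]; j=int(np.argmin(ds)); obs.append((i,fm[i][j]))
        print(k,i,e.round(),fm[i][j])
    f=lambda v:np.concatenate([((bb(proj(C[i],cyl(*v,k),P[i]))-m)) for i,m in obs if np.abs(bb(proj(C[i],cyl(*g[k],k),P[i]))-m).max()<40])
    r=least_squares(f,g[k],loss='soft_l1'); print(k,r.x.round(4),f(r.x).round(1))
seats=lambda v:[(v[0]-i*.1*np.sin(v[2]),v[1]+i*.1*np.cos(v[2])) for i in range(4)]
v0=np.array([.632,-.16,0.]); obs=[]
for i in (0,1):
    for j,(x,y) in enumerate(seats(v0)):
        e=bb(proj(C[i],ring(x,y,.047,.026),P[i]))
        d=[np.abs(m-e).max() for m in sm[i]]; 
        if min(d)<14: obs.append((i,j,sm[i][int(np.argmin(d))]))
f=lambda v:np.concatenate([bb(proj(C[i],ring(*seats(v)[j],.047,.026),P[i]))-m for i,j,m in obs])
r=least_squares(f,v0,loss='soft_l1'); print(r.x,np.round(seats(r.x),4)); print(f(r.x).reshape(-1,4).round(1),[o[:2] for o in obs])
E
python3 -m handwheel '{"moves":[0,0,4,0,0,-7,0, 0,-3,8,0,0,-14,0, 2,-7,10,0,0,-21,0, 4,-11,11,0,0,-28,0, 6,-15,12,0,0,-35,0, 8,-19,12,0,0,-42,0, 9,-23,12,0,0,-49,0, 10,-27,12,0,0,-56,0]}'
```

```text
a 0 [257. 230. 277. 262.] [248. 233. 269. 264.]
a 1 [240. 214. 256. 238.] [234. 212. 249. 232.]
a [ 0.4361 -0.0085] [-0.3 -1.  -0.4  0.8 -0.2  0.2  1.3  4.3]
b 0 [405. 270. 442. 316.] [396. 274. 434. 319.]
b 1 [261. 283. 285. 320.] [255. 280. 280. 317.]
b [ 0.4478 -0.3089] [ 1.  -1.5 -0.2 -0.2 -0.2  0.1 -1.6 -0. ]
c 0 [188. 196. 219. 241.] [181. 194. 212. 241.]
c 1 [229. 176. 250. 209.] [229. 173. 251. 206.]
c [0.4495 0.1466] [ 0.5 -0.4  0.3 -1.9 -1.1 -0.1 -1.5  0. ]
d 0 [320. 232. 362. 294.] [309. 234. 349. 295.]
d 1 [242. 231. 271. 278.] [238. 228. 266. 273.]
d [ 0.4391 -0.1516] [ 0.1 -1.4  0.6 -0.6 -1.8 -0.9 -0.6  0.7]
[ 0.62788217 -0.1691935  -0.00105314] [[ 0.6279 -0.1692]
 [ 0.628  -0.0692]
 [ 0.6281  0.0308]
 [ 0.6282  0.1308]]
[[ 1.8 -0.1  1.2 -2.6]
 [ 0.8 -0.8  2.5 -3.4]
 [-0.1 -0.6  1.  -4.2]
 [ 1.   0.4 -0.5 -5. ]
 [-2.5 -0.3 -1.3 -1.5]
 [-1.9  0.1 -1.1 -1.9]
 [-0.3  0.8 -0.5 -2.5]
 [-0.7  0.6 -0.8 -2.7]] [(0, 0), (0, 1), (0, 2), (0, 3), (1, 0), (1, 1), (1, 2), (1, 3)]
clock: 1.37
ee_pos: [0.3374, 0.4074, 0.3482]
tool_rot: [0.62, 0.784, 0.001, 0.0]
ft_force: [1.0, 0.6, 0.5]
finger_gap: 0.0911
gripper_force: 0.0
```

```bash
python3 -m handwheel '{"moves":[2,-4,1,0,0,-7,0, 4,-8,2,0,0,-14,0, 6,-12,3,0,0,-14,0, 8,-16,3,0,0,-14,0, 10,-20,3,0,0,-14,0, 11,-24,3,0,0,-14,0, 11,-28,3,0,0,-14,0, 11,-32,3,0,0,-14,0]}'
python3 -m handwheel '{"moves":[0,-4,0,0,0,0,0, 0,-8,0,0,0,0,0, 0,-8,0,0,0,0,0, 0,-8,0,0,0,0,0]}'
python3 - <<'E'
from h import *
s=get_state(); c=camera('wrist'); cv2.imwrite('pics/w1.png',c['image'][:,:,::-1])
R,t=pose(c,s);print(t,R[:,2])
for k in ['flask_a','seat_1']:
    for d in recognise(c,k): print(k,round(d['p'],2),np.round(R@np.array(d['xyz'])+t,3))
p=np.array([[.436,-.008,.05],[.436,-.008,0],[.439,-.152,.092],[.628,-.069,.026],[.628,.031,.026]])
print(proj(c,p,(R,t)).round())
E
```

```text
clock: 2.03
ee_pos: [0.4467, 0.1007, 0.3779]
tool_rot: [0.709, 0.705, 0.0, 0.0]
ft_force: [0.9, 1.3, -0.3]
finger_gap: 0.0911
gripper_force: 0.0
clock: 2.37
ee_pos: [0.4464, 0.021, 0.3779]
tool_rot: [0.711, 0.704, 0.0, 0.0]
ft_force: [0.6, 0.3, 0.2]
finger_gap: 0.0912
gripper_force: 0.0
[0.44660226 0.08695612 0.53410143] [-0.00233204 -0.23481335 -0.97203768]
flask_a 0.93 [ 0.436 -0.004  0.053]
flask_a 0.69 [0.448 0.149 0.076]
seat_1 0.84 [0.629 0.137 0.017]
seat_1 0.8 [0.63  0.041 0.015]
seat_1 0.76 [ 0.639 -0.056  0.018]
[[272. 194.]
 [273. 188.]
 [275. 289.]
 [385. 225.]
 [389. 167.]]
```

View pics/w1.png

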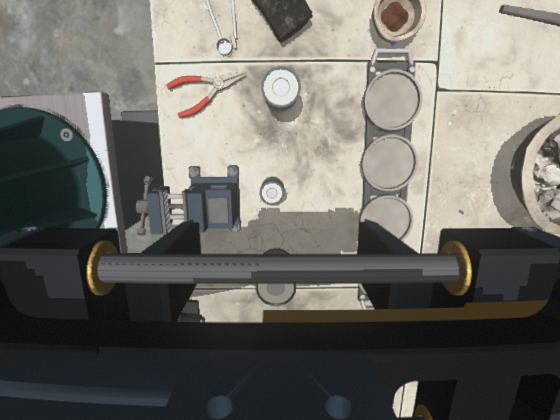

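Wrist view: flask a is at (272,191) and c at (281,88). The vise's right edge is at (240,205), just toward the robot from a, so I'll grip a along y. I'll refine the positions with the wrist view.

```bash
python3 - <<'E'
from h import *
s=get_state(); c=camera('wrist'); Rt=pose(c,s)
for k,g in dict(a=(.436,-.008),c=(.449,.147)).items():
    ms=[mbb(d['mask']) for d in trace(c,'flask_a')]; e=bb(proj(c,cyl(*g,k),Rt)); m=min(ms,key=lambda m:abs(m-e).max())
    f=lambda v:bb(proj(c,cyl(*v,k),Rt))-m; r=least_squares(f,g); print(k,r.x.round(4),f(r.x).round(1))
ms=[mbb(d['mask']) for d in trace(c,'seat_1')]
for g in [(.628,-.069),(.628,.031),(.628,.131)]:
    S=lambda v:np.r_[ring(*v,.047,.026),ring(*v,.045,.012)]
    e=bb(proj(c,S(g),Rt)); m=min(ms,key=lambda m:abs(m-e).max())
    f=lambda v:bb(proj(c,S(v),Rt))-m; r=least_squares(f,g,loss='soft_l1'); print('seat',r.x.round(4),f(r.x).round(1))
# vise: pixel ray at heights
from numpy.linalg import inv
K=np.array([[c['fx'],0,c['cx']],[0,c['fy'],c['cy']],[0,0,1.]])
for px in [(240,190),(240,228)]:
    u=cv2.undistortPoints(np.array([[px]],float),K,np.array(c['distortion'],float))[0,0]; d=Rt[0]@np.r_[u,1]
    for z in (.03,.09): print(px,z,(Rt[1]+d*(z-Rt[1][2])/d[2]).round(3))
C=camera('scene'); print(proj(C,np.array([[.385,.0,z] for z in (.0,.05,.1)]+[[.385,.04,z] for z in (.0,.05,.1)]),pose(C)).round())
im=C['image'][190:340,170:310]; cv2.imwrite('pics/vise.png',cv2.resize(im,None,fx=4,fy=4)[:,:,::-1])
E
```

```text
a [ 0.4345 -0.0073] [-0.1 -0.2  0.1  0.2]
c [0.4504 0.1484] [ 0.4 -0.1 -0.4  0.1]
seat [ 0.6311 -0.0606] [-1.1 -2.1  1.1  8.1]
seat [0.6289 0.0355] [-0.2  0.8  0.2 -0.9]
seat [0.6289 0.0355] [-0.2  0.8  0.2 -0.9]
(240, 190) 0.03 [ 0.382 -0.003  0.03 ]
(240, 190) 0.09 [0.39  0.008 0.09 ]
(240, 228) 0.03 [ 0.38  -0.068  0.03 ]
(240, 228) 0.09 [ 0.388 -0.049  0.09 ]
[[242. 273.]
 [240. 253.]
 [239. 232.]
 [224. 266.]
 [222. 246.]
 [220. 225.]]
```

View pics/vise.png

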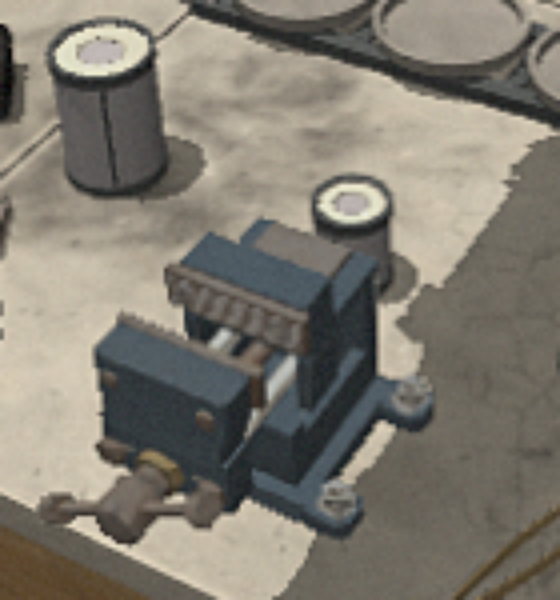

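```bash
python3 -m handwheel '{"moves":[0,0,-3,0,0,7,0, 0,-1,-6,0,0,14,0, 0,-2,-9,0,0,21,0, -0.5,-2.8,-12,0,0,28,0, -1.1,-2.8,-15,0,0,35,0, -1.1,-2.8,-17,0,0,42,0, -1.1,-2.8,-19,0,0,49,0, -1.1,-2.8,-20,0,0,56,0]}'
python3 -m handwheel '{"moves":[0,0,0,0,0,7,0, 0,0,0,0,0,14,0, 0,0,0,0,0,21,0, 0,0,0,0,0,28,0, 0,0,0,0,0,34.5,0, 0,0,-3,0,0,34.5,0, 0,0,-5,0,0,34.5,0, 0,0,-5,0,0,34.5,0]}'
```

```text
clock: 3.43
ee_pos: [0.4344, -0.0049, 0.1755]
tool_rot: [0.292, 0.956, -0.0, -0.001]
ft_force: [-0.3, -0.4, 0.3]
finger_gap: 0.0912
gripper_force: 0.0
clock: 4.1
ee_pos: [0.4335, -0.0048, 0.1248]
tool_rot: [-0.002, 1.0, 0.0, -0.002]
ft_force: [-1.4, -0.8, -0.3]
finger_gap: 0.0911
gripper_force: 0.0
```

```bash
python3 -m handwheel '{"moves":[0.1,-0.2,-4,0,0,0,0, 0.1,-0.2,-7,0,0,0,0, 0.1,-0.2,-9,0,0,0,0, 0.1,-0.2,-9.2,0,0,0,0, 0.1,-0.2,-9.2,0,0,0,1, 0.1,-0.2,-9.2,0,0,0,1, 0.1,-0.2,-9.2,0,0,0,1, 0.1,-0.2,-9.2,0,0,0,1]}'
python3 -m handwheel '{"moves":[0,0,0,0,0,0,1,0,0,0,0,0,0,1,0,0,0,0,0,0,1,0,0,0,0,0,0,1]}'
```

```text
clock: 4.77
ee_pos: [0.4375, -0.0074, 0.0371]
tool_rot: [-0.002, 1.0, -0.0, 0.001]
ft_force: [0.3, -0.2, 0.1]
finger_gap: 0.0674
gripper_force: 0.0
clock: 5.1
ee_pos: [0.4365, -0.0074, 0.0359]
tool_rot: [-0.001, 1.0, -0.0, 0.0]
ft_force: [0.0, 2.6, 0.5]
finger_gap: 0.0404
gripper_force: 1.5
```

```bash
python3 -m handwheel '{"moves":[0,0,0,0,0,0,1, 0,0,0,0,0,0,1, 0,0,1,0,0,0,1, 0,0,3.5,0,0,0,1, 1,0,7,0,0,0,1, 4,2,8,0,0,0,1, 7,4.5,8,0,0,0,1, 10,7,8,0,0,0,1]}'
python3 -m handwheel '{"moves":[3,2.3,0,0,0,0,1, 6,4.7,0,0,0,0,1, 8.5,6.5,0,0,0,0,1, 9.4,7,0,0,0,0,1, 9.4,7,0,0,0,0,1, 9.4,7,0,0,0,0,1]}'
```

```text
clock: 5.77
ee_pos: [0.5382, 0.0635, 0.1178]
tool_rot: [-0.001, 1.0, 0.0, 0.001]
ft_force: [0.9, -0.6, -1.1]
finger_gap: 0.0398
gripper_force: 30.0
clock: 6.27
ee_pos: [0.6297, 0.1324, 0.1155]
tool_rot: [-0.002, 1.0, -0.0, -0.001]
ft_force: [-0.3, 0.2, -1.9]
finger_gap: 0.0394
gripper_force: 30.0
```

```bash
python3 -m handwheel '{"moves":[0,0,-2,0,0,0,1, 0,0,-4,0,0,0,1, 0,0,-5,0,0,0,1, 0,0,-5.4,0,0,0,1, 0,0,-5.6,0,0,0,1, 0,0,-5.7,0,0,0,1,0,0,-5.7,0,0,0,1,0,0,-5.7,0,0,0,1]}'
python3 - <<'E'
from h import *
c=camera('side');Rt=pose(c)
print(proj(c,np.array([[.629,.133,.018],[.629,.033,.018]]),Rt).round())
cv2.imwrite('pics/p1.png',cv2.resize(c['image'][130:300,220:420],None,fx=4,fy=3.5)[:,:,::-1])
E
```

```text
clock: 6.93
ee_pos: [0.6309, 0.1326, 0.0595]
tool_rot: [-0.001, 1.0, 0.0, 0.001]
ft_force: [-0.1, -0.8, -2.0]
finger_gap: 0.0393
gripper_force: 30.0
[[300. 190.]
 [309. 208.]]
```

View pics/p1.png

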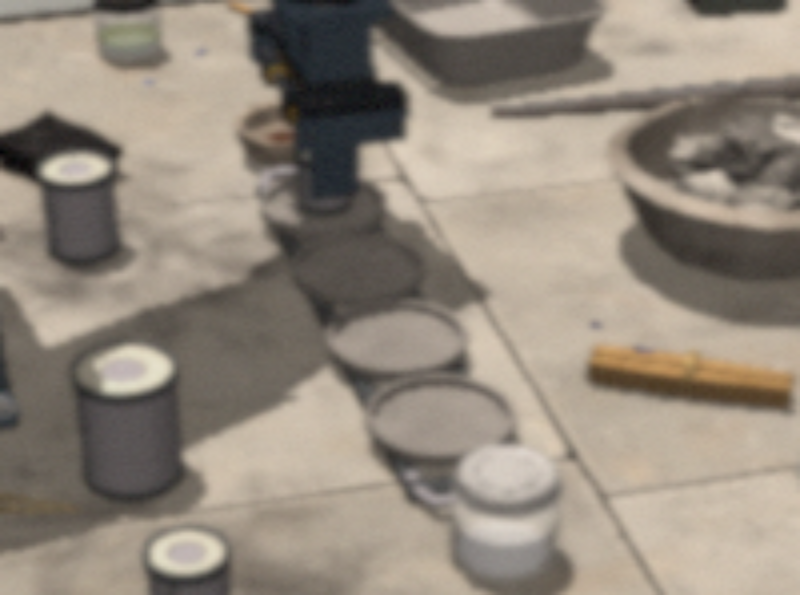

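The flask is centred above the end dish next to the crucible (320,205 in the crop). Lowering slowly.

```bash
python3 -m handwheel '{"moves":[0,0,-0.1,0,0,0,1, 0,0,-0.2,0,0,0,1, 0,0,-0.3,0,0,0,1, 0,0,-0.4,0,0,0,1, 0,0,-0.4,0,0,0,1]}'
python3 -m handwheel '{"moves":[0,0,-0.05,0,0,0,1, 0,0,-0.1,0,0,0,1, 0,0,-0.15,0,0,0,1, 0,0,-0.15,0,0,0,1]}'
```

```text
clock: 7.4
ee_pos: [0.6303, 0.1326, 0.0544]
tool_rot: [-0.002, 1.0, -0.0, -0.0]
ft_force: [-0.2, -0.1, -1.6]
finger_gap: 0.0394
gripper_force: 30.0
clock: 7.73
ee_pos: [0.6306, 0.1327, 0.0538]
tool_rot: [-0.002, 1.0, -0.0, -0.0]
ft_force: [-4.5, -1.3, 9.8]
finger_gap: 0.0398
gripper_force: 30.0
```

```bash
python3 -m handwheel '{"moves":[0,0,0,0,0,0,0, 0,0,0,0,0,0,0, 0,0,0,0,0,0,0, 0,0,0,0,0,0,0, 0,0,0.5,0,0,0,0, 0,0,3,0,0,0,0, 0,0,7,0,0,0,0, 0,0,11,0,0,0,0]}'
python3 -m handwheel '{"moves":[0,-3,1,0,0,-7,0, -1,-6,1,0,0,-14,0, -2,-9,1,0,0,-21,0, -3,-12,1,0,0,-28,0, -5,-15,1,0,0,-35,0, -6,-18,1,0,0,-42,0, -8,-21,1,0,0,-49,0, -10,-24,1,0,0,-56,0]}'
python3 -m handwheel '{"moves":[-2,-4,1,0,0,-7,0, -4,-8,1,0,0,-14,0, -6,-12,1,0,0,-21,0, -8,-16,1,0,0,-28,0, -8.2,-20,1,0,0,-34,0, -8.2,-20.2,1,0,0,-34,0, -8.2,-20.2,-1,0,0,-34,0, -8.2,-20.2,-1,0,0,-34,0]}'
```

```text
clock: 8.4
ee_pos: [0.6295, 0.1325, 0.1638]
tool_rot: [-0.002, 1.0, -0.0, -0.001]
ft_force: [1.2, 0.2, 0.2]
finger_gap: 0.0896
gripper_force: 0.0
clock: 9.07
ee_pos: [0.5297, -0.1086, 0.1736]
tool_rot: [0.471, 0.882, 0.0, 0.0]
ft_force: [0.2, -0.8, -0.7]
finger_gap: 0.0911
gripper_force: 0.0
clock: 9.73
ee_pos: [0.4472, -0.3095, 0.1612]
tool_rot: [0.706, 0.708, -0.0, -0.001]
ft_force: [-0.1, 1.3, -1.3]
finger_gap: 0.0911
gripper_force: 0.0
```

```bash
python3 -m handwheel '{"moves":[0,0,-4,0,0,0,0, 0,0,-8,0,0,0,0, 0,0,-10.5,0,0,0,0, 0,0,-11.7,0,0,0,0, 0,0,-11.7,0,0,0,0, 0,0,-11.7,0,0,0,1, 0,0,-11.7,0,0,0,1, 0,0,-11.7,0,0,0,1]}'
python3 -m handwheel '{"moves":[0,0,0,0,0,0,1,0,0,0,0,0,0,1,0,0,0,0,0,0,1,0,0,0,0,0,0,1,0,0,0,0,0,0,1]}'
```

```text
clock: 10.4
ee_pos: [0.4495, -0.31, 0.048]
tool_rot: [0.706, 0.708, 0.0, 0.001]
ft_force: [0.1, -0.5, 1.1]
finger_gap: 0.0741
gripper_force: 0.0
clock: 10.82
ee_pos: [0.4486, -0.3095, 0.0465]
tool_rot: [0.706, 0.708, 0.0, 0.0]
ft_force: [-1.1, 1.1, 6.1]
finger_gap: 0.0475
gripper_force: 30.0
```

```bash
python3 -m handwheel '{"moves":[0,0,1,0,0,0,1, 0,0,4,0,0,0,1, 0,1,8,0,0,0,1, 1,4,11,0,0,0,1, 2.5,7.5,11,0,0,0,1, 4,11,11,0,0,0,1, 6,14.5,11,0,0,0,1, 8,18,11,0,0,0,1]}'
python3 -m handwheel '{"moves":[2,3.2,0,0,0,0,1, 4,6.5,0,0,0,0,1, 6,9.7,0,0,0,0,1, 8,13,0,0,0,0,1, 9.7,15.5,0,0,0,0,1, 10.1,16.3,-2,0,0,0,1, 10.1,16.3,-5,0,0,0,1, 10.1,16.3,-5,0,0,0,1]}'
```

```text
clock: 11.48
ee_pos: [0.5288, -0.1276, 0.1571]
tool_rot: [0.706, 0.708, 0.0, 0.0]
ft_force: [0.8, -0.4, -2.2]
finger_gap: 0.0477
gripper_force: 30.0
clock: 12.15
ee_pos: [0.6267, 0.0344, 0.1021]
tool_rot: [0.706, 0.709, -0.002, -0.002]
ft_force: [-3.2, -0.2, -3.5]
finger_gap: 0.0472
gripper_force: 30.0
```

```bash
python3 -m handwheel '{"moves":[0.1,0,-1.5,0,0,0,1, 0.1,-0.1,-2.5,0,0,0,1, 0.1,-0.1,-3,0,0,0,1, 0.1,-0.1,-3.2,0,0,0,1, 0.1,-0.1,-3.2,0,0,0,1, 0.1,-0.1,-3.2,0,0,0,1]}'
python3 -m handwheel '{"moves":[0,0,-0.1,0,0,0,1, 0,0,-0.2,0,0,0,1, 0,0,-0.2,0,0,0,1]}'
```

```text
clock: 12.65
ee_pos: [0.6308, 0.0324, 0.0748]
tool_rot: [0.706, 0.708, 0.0, 0.0]
ft_force: [0.6, -0.2, -1.8]
finger_gap: 0.0478
gripper_force: 30.0
clock: 12.9
ee_pos: [0.6305, 0.0326, 0.0724]
tool_rot: [0.706, 0.708, 0.0, 0.0]
ft_force: [0.5, -0.0, -1.8]
finger_gap: 0.0471
gripper_force: 30.0
```

Still about 8 mm above contact.

```bash
python3 -m handwheel '{"moves":[0,0,-0.2,0,0,0,1, 0,0,-0.4,0,0,0,1, 0,0,-0.5,0,0,0,1, 0,0,-0.6,0,0,0,1, 0,0,-0.6,0,0,0,1]}'
python3 -m handwheel '{"moves":[0,0,-0.05,0,0,0,1, 0,0,-0.1,0,0,0,1, 0,0,-0.15,0,0,0,1, 0,0,-0.2,0,0,0,1, 0,0,-0.2,0,0,0,1]}'
```

```text
clock: 13.32
ee_pos: [0.6303, 0.0327, 0.0659]
tool_rot: [0.706, 0.708, -0.0, -0.0]
ft_force: [-0.7, -0.6, -1.8]
finger_gap: 0.0473
gripper_force: 30.0
clock: 13.73
ee_pos: [0.6305, 0.0326, 0.0645]
tool_rot: [0.706, 0.708, -0.0, -0.0]
ft_force: [-1.2, 0.6, 3.2]
finger_gap: 0.0473
gripper_force: 30.0
```

```bash
python3 -m handwheel '{"moves":[0,0,0,0,0,0,0, 0,0,0,0,0,0,0, 0,0,0,0,0,0,0, 0,0,0,0,0,0,0, 0,0,0.5,0,0,0,0, 0,0,4,0,0,0,0, 0,0,8,0,0,0,0, -2,1,11,0,0,0,0]}'
python3 -m handwheel '{"moves":[-3,2,0,0,0,0,0, -6,4,0,0,0,0,0, -9,6,0,0,0,0,0, -12,8,0,0,0,0,0, -15,10,0,0,0,0,0, -16,10.5,0,0,0,0,0, -16,10.5,-1,0,0,0,0, -16,10.5,-1,0,0,0,0]}'
```

```text
clock: 14.4
ee_pos: [0.6131, 0.0418, 0.1773]
tool_rot: [0.706, 0.708, 0.001, 0.001]
ft_force: [0.6, 0.6, 1.8]
finger_gap: 0.0911
gripper_force: 0.0
clock: 15.07
ee_pos: [0.4502, 0.1477, 0.1634]
tool_rot: [0.706, 0.709, -0.0, 0.0]
ft_force: [0.0, -0.3, 0.2]
finger_gap: 0.0913
gripper_force: 0.0
```

```bash
python3 -m handwheel '{"moves":[0,0,-4,0,0,0,0, 0,0,-7.5,0,0,0,0, 0,0,-9.8,0,0,0,0, 0,0,-10.7,0,0,0,0, 0,0,-10.7,0,0,0,0, 0,0,-10.7,0,0,0,1, 0,0,-10.7,0,0,0,1, 0,0,-10.7,0,0,0,1]}'
python3 -m handwheel '{"moves":[0,0,0,0,0,0,1,0,0,0,0,0,0,1,0,0,0,0,0,0,1,0,0,0,0,0,0,1,0,0,0,0,0,0,1]}'
```

```text
clock: 15.73
ee_pos: [0.4516, 0.1478, 0.0585]
tool_rot: [0.706, 0.708, 0.001, 0.001]
ft_force: [0.0, -0.5, 0.4]
finger_gap: 0.0741
gripper_force: 0.0
clock: 16.15
ee_pos: [0.4508, 0.1477, 0.0578]
tool_rot: [0.706, 0.708, 0.0, 0.0]
ft_force: [-2.1, -1.0, 9.5]
finger_gap: 0.0553
gripper_force: 30.0
```

```bash
python3 -m handwheel '{"moves":[0,0,1,0,0,0,1, 0,0,4,0,0,0,1, 0,0,8,0,0,0,1, 1.5,-2.5,12,0,0,0,1, 3.5,-5.5,12,0,0,0,1, 5.5,-8.5,12,0,0,0,1, 7.5,-11.5,12,0,0,0,1, 9.5,-14.5,12,0,0,0,1]}'
python3 -m handwheel '{"moves":[3,-2.5,0,0,0,0,1, 6,-5,0,0,0,0,1, 7.8,-6.6,0,0,0,0,1, 8.4,-7,-2,0,0,0,1, 8.4,-7,-5,0,0,0,1, 8.4,-7,-8,0,0,0,1, 8.4,-7,-9,0,0,0,1, 8.4,-7,-9,0,0,0,1]}'
```

```text
clock: 16.82
ee_pos: [0.5459, 0.001, 0.1781]
tool_rot: [0.706, 0.708, 0.0, 0.0]
ft_force: [0.7, 1.3, -3.3]
finger_gap: 0.0553
gripper_force: 30.0
clock: 17.48
ee_pos: [0.6275, -0.0671, 0.085]
tool_rot: [0.706, 0.708, -0.001, -0.002]
ft_force: [-0.3, -0.0, -2.9]
finger_gap: 0.0554
gripper_force: 30.0
```

```bash
python3 -m handwheel '{"moves":[0,0,-0.2,0,0,0,1, 0,0,-0.4,0,0,0,1, 0,0,-0.6,0,0,0,1, 0,0,-0.7,0,0,0,1, 0,0,-0.7,0,0,0,1]}'
python3 -m handwheel '{"moves":[0,0,-0.05,0,0,0,1, 0,0,-0.1,0,0,0,1, 0,0,-0.15,0,0,0,1, 0,0,-0.15,0,0,0,1]}'
```

```text
clock: 17.9
ee_pos: [0.6297, -0.0673, 0.0808]
tool_rot: [0.706, 0.708, 0.0, 0.0]
ft_force: [0.5, 0.2, -3.1]
finger_gap: 0.0556
gripper_force: 30.0
clock: 18.23
ee_pos: [0.6294, -0.0674, 0.0786]
tool_rot: [0.706, 0.708, -0.0, -0.0]
ft_force: [0.0, 0.2, -3.8]
finger_gap: 0.0553
gripper_force: 30.0
```

```bash
python3 -m handwheel '{"moves":[0,0,-0.1,0,0,0,1, 0,0,-0.15,0,0,0,1, 0,0,-0.2,0,0,0,1, 0,0,-0.2,0,0,0,1]}'
python3 -m handwheel '{"moves":[0,0,-0.05,0,0,0,1, 0,0,-0.1,0,0,0,1, 0,0,-0.15,0,0,0,1, 0,0,-0.15,0,0,0,1]}'
```

```text
clock: 18.57
ee_pos: [0.6294, -0.0674, 0.0765]
tool_rot: [0.706, 0.708, -0.0, -0.0]
ft_force: [-0.1, 0.7, -3.1]
finger_gap: 0.0553
gripper_force: 30.0
clock: 18.9
ee_pos: [0.6295, -0.0674, 0.0758]
tool_rot: [0.706, 0.708, -0.0, -0.0]
ft_force: [-5.7, 0.3, 8.6]
finger_gap: 0.0556
gripper_force: 30.0
```

```bash
python3 -m handwheel '{"moves":[0,0,0,0,0,0,0, 0,0,0,0,0,0,0, 0,0,0,0,0,0,0, 0,0,0,0,0,0,0, 0,0,0.5,0,0,0,0, 0,0,4,0,0,0,0, 0,0,8,0,0,0,0, -2,-1,11,0,0,0,0]}'
python3 -m handwheel '{"moves":[-3,-1.5,0,0,0,0,0, -6,-3,0,0,0,0,0, -9,-4.5,0,0,0,0,0, -12,-6,0,0,0,0,0, -15,-7.5,0,0,0,0,0, -17,-7.5,0,0,0,0,0, -17,-7.5,-1,0,0,0,0, -17,-7.5,-1,0,0,0,0]}'
```

```text
clock: 19.57
ee_pos: [0.612, -0.0768, 0.1883]
tool_rot: [0.706, 0.709, 0.001, 0.001]
ft_force: [0.5, -0.9, 1.3]
finger_gap: 0.0911
gripper_force: 0.0
clock: 20.23
ee_pos: [0.4385, -0.1524, 0.1745]
tool_rot: [0.706, 0.708, -0.0, -0.0]
ft_force: [0.5, 0.1, -1.3]
finger_gap: 0.0914
gripper_force: 0.0
```

```bash
python3 -m handwheel '{"moves":[0,0,-3,0,0,0,0, 0,0,-6,0,0,0,0, 0,0,-8.5,0,0,0,0, 0,0,-10.3,0,0,0,0, 0,0,-10.6,0,0,0,0, 0,0,-10.6,0,0,0,1, 0,0,-10.6,0,0,0,1, 0,0,-10.6,0,0,0,1]}'
python3 -m handwheel '{"moves":[0,0,0,0,0,0,1,0,0,0,0,0,0,1,0,0,0,0,0,0,1,0,0,0,0,0,0,1,0,0,0,0,0,0,1]}'
```

```text
clock: 20.9
ee_pos: [0.4406, -0.1526, 0.0703]
tool_rot: [0.706, 0.708, 0.0, 0.001]
ft_force: [-0.7, -1.0, -0.1]
finger_gap: 0.0739
gripper_force: 0.0
clock: 21.32
ee_pos: [0.4401, -0.1526, 0.0702]
tool_rot: [0.706, 0.708, 0.0, 0.001]
ft_force: [-2.5, 1.1, 9.7]
finger_gap: 0.0637
gripper_force: 30.0
```

```bash
python3 -m handwheel '{"moves":[0,0,1,0,0,0,1, 0,0,4,0,0,0,1, 1,0,8,0,0,0,1, 4,-1.5,10,0,0,0,1, 7.5,-1.5,10,0,0,0,1, 11,-1.5,10,0,0,0,1, 14,-1.5,10,0,0,0,1, 17,-1.5,10,0,0,0,1]}'
python3 -m handwheel '{"moves":[1.8,0,0,0,0,0,1, 1.8,0,-2,0,0,0,1, 1.8,0,-5,0,0,0,1, 1.8,0,-6.5,0,0,0,1, 1.8,0,-7.2,0,0,0,1, 1.8,0,-7.3,0,0,0,1, 1.8,0,-7.3,0,0,0,1]}'
```

```text
clock: 21.98
ee_pos: [0.6107, -0.1672, 0.17]
tool_rot: [0.706, 0.708, 0.0, 0.0]
ft_force: [0.6, -0.6, -5.5]
finger_gap: 0.0636
gripper_force: 30.0
clock: 22.57
ee_pos: [0.6275, -0.1675, 0.0968]
tool_rot: [0.706, 0.708, -0.0, -0.0]
ft_force: [1.8, -1.2, -4.7]
finger_gap: 0.0634
gripper_force: 30.0
```

```bash
python3 -m handwheel '{"moves":[0.1,0,-0.2,0,0,0,1, 0.1,0,-0.4,0,0,0,1, 0.1,0,-0.5,0,0,0,1, 0.1,0,-0.6,0,0,0,1, 0.1,0,-0.6,0,0,0,1]}'
python3 -m handwheel '{"moves":[0,0,-0.1,0,0,0,1, 0,0,-0.15,0,0,0,1, 0,0,-0.2,0,0,0,1, 0,0,-0.2,0,0,0,1]}'
```

```text
clock: 22.98
ee_pos: [0.6285, -0.1673, 0.0903]
tool_rot: [0.706, 0.708, 0.0, 0.0]
ft_force: [-0.1, 0.3, -4.6]
finger_gap: 0.0634
gripper_force: 30.0
clock: 23.32
ee_pos: [0.6285, -0.1674, 0.0883]
tool_rot: [0.706, 0.708, -0.0, -0.0]
ft_force: [-0.9, 0.5, -1.9]
finger_gap: 0.0637
gripper_force: 30.0
```

```bash
python3 -m handwheel '{"moves":[0,0,-0.05,0,0,0,1, 0,0,-0.1,0,0,0,1, 0,0,-0.1,0,0,0,1]}'
python3 -m handwheel '{"moves":[0,0,0,0,0,0,0, 0,0,0,0,0,0,0, 0,0,0,0,0,0,0, 0,0,0,0,0,0,0, 0,0,0.5,0,0,0,0, 0,0,4,0,0,0,0, 0,0,8,0,0,0,0, 0,0,12,0,0,0,0]}'
python3 -m handwheel '{"moves":[-3,0,3,0,0,0,0, -6,0,6,0,0,0,0, -9,-3,9,0,0,0,0, -12,-6,10,0,0,0,0, -14,-9,10,0,0,0,0, -14,-12,10,0,0,0,0, -14,-12,10,0,0,0,0]}'
python3 - <<'E'
from h import *
for n in ('scene','side'):
    c=camera(n); Rt=pose(c); im=c['image'].copy(); ms=[mbb(d['mask']) for d in trace(c,'flask_a')]
    for k,y in zip('abcd',(.133,.033,-.067,-.167)):
        g=(.629,y); e=bb(proj(c,cyl(*g,k,.018),Rt)); m=min(ms,key=lambda m:abs(m-e).max())
        f=lambda v:bb(proj(c,cyl(*v,k,.018),Rt))-m; r=least_squares(f,g,loss='soft_l1'); print(n,k,r.x.round(4),f(r.x).round(1))
    cv2.imwrite(f'pics/{n}f.png',cv2.resize(im[110:290,150:430],(800,514))[:,:,::-1])
E
```

```text
clock: 23.57
ee_pos: [0.6286, -0.1674, 0.0883]
tool_rot: [0.706, 0.708, -0.0, -0.0]
ft_force: [-7.5, 2.6, 14.4]
finger_gap: 0.0637
gripper_force: 30.0
clock: 24.23
ee_pos: [0.6279, -0.1672, 0.2083]
tool_rot: [0.706, 0.708, -0.0, -0.001]
ft_force: [0.4, -0.6, -0.0]
finger_gap: 0.0915
gripper_force: 0.0
clock: 24.82
ee_pos: [0.4873, -0.2917, 0.3087]
tool_rot: [0.707, 0.707, -0.0, 0.001]
ft_force: [0.1, 0.8, 0.6]
finger_gap: 0.091
gripper_force: 0.0
scene a [0.6244 0.1269] [-0.2  0.3  0.2 -0.3]
scene b [0.626  0.0309] [-0.7 -0.4  0.7  0.3]
scene c [ 0.6254 -0.0685] [-0.7  0.2  0.6 -0.2]
scene d [ 0.6253 -0.1673] [ 0.   1.1 -0.  -0.8]
side a [0.6368 0.043 ] [ 1.3  2.6 -1.2 -1.5]
side b [0.6349 0.0357] [-0.3 -1.   0.3  0.8]
side c [ 0.6308 -0.0671] [ 0.  -0.5 -0.   0.5]
side d [ 0.6297 -0.1658] [-0.1 -0.1  0.1  0.1]
```

View pics/scenef.png

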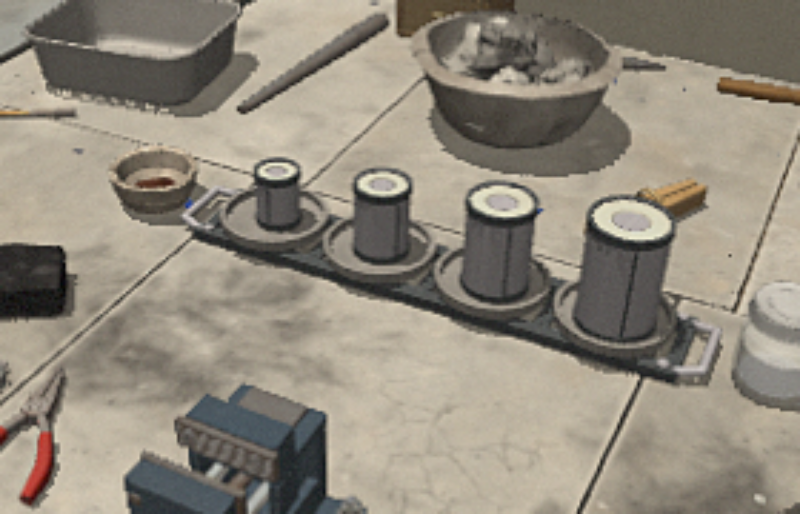

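View pics/sidef.png

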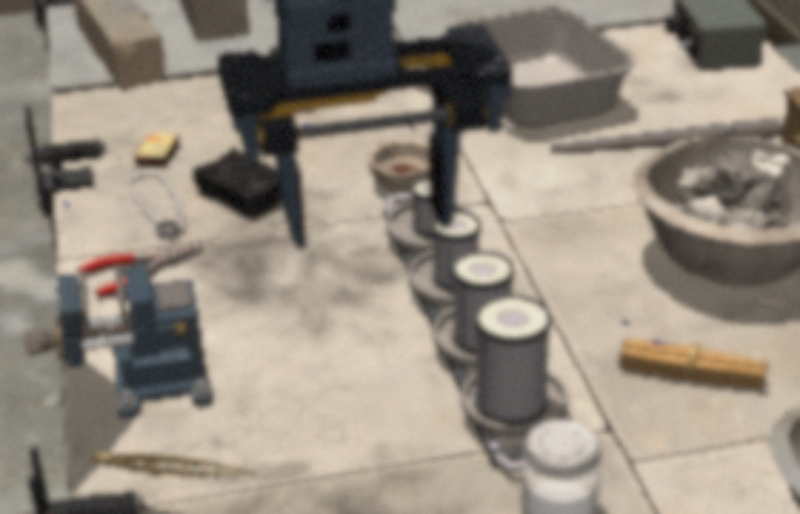

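Both views show the four flasks upright and near the centres of their dishes, from a (278,200 in the scene crop) next to the crucible up to d (628,275) at the far end. The gripper is clear of everything.

```bash
python3 -c "
from station import *
print(hand_in())"
```

```text
the job is handed in; nothing more can be done
None
```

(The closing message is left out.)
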